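Park the dryer balls and give each dock its own cover

TASK

The dust covers of the two dryer-ball docks on the folding table have been put on each other's docks. Put every dryer ball lying on the table into a dimple of a dock, one ball to a dimple, any dimple, and finish with each cover fully home on the dock it was made for. Keep the covers the right way up throughout (put one down on the table when you need to), and leave the soap box and the mug where they are.

Things in the scene. Friction and masses are not known exactly. Their poses are not given: they have to be found in the camera images.
- dock_a: Dock A: grey plastic base screwed to the table; the docks differ only in their lugs. Flange 184 (x) x 126 (y) x 10 mm; on it a deck 156 x 76 mm, top 22 mm above the table, with two round dimples 42 mm across, 12 mm deep, at x = -40 and 40 mm. Four lugs 16 (x) x 10 (y) mm, tops 24 mm above the table, at x = +-52, y = +-55 mm. Origin: centre of the underside; x along the long side.
- seat_a (a point): Centre of the top of dock A's flange, 10 mm above the table: the origin of cover A comes here when fully home. Axes as the dock's. At the start the other cover stands on this dock, 14 mm too high, on its lugs.
- dimple_a0 (a point): Centre of the mouth of the dimple at x = -40 mm of dock A, level with the deck top, 22 mm above the table. A seated ball's centre is about 22 mm above this point.
- dimple_a1 (a point): Centre of the mouth of the dimple at x = 40 mm of dock A, level with the deck top, 22 mm above the table. A seated ball's centre is about 22 mm above this point.
- cover_a: Cover A, white, 0.24 to 0.4 kg: box open below, 170 (x) x 90 (y) x 76 mm, inside 164 x 84 x 72 mm; goes over the deck and balls with 4 mm play. A rim 8 mm thick along both long sides, out to y = +-61 mm, has notches 24 mm wide at x = +-52 mm for the lugs of dock A (16 mm); either way round fits. Origin: centre of the underside; x along the long side, z up.
- handle_a (a point): Middle of the handle bar on top of cover A, 104 mm above the cover's underside, straight above its origin. The bar, 80 (along the cover's x) x 14 (y) x 16 (z) mm, stands on two posts with 20 mm free under it (cover top 76, bar top 112 mm above the underside).
- dock_b: Dock B: grey plastic base screwed to the table; the docks differ only in their lugs. Flange 184 (x) x 126 (y) x 10 mm; on it a deck 156 x 76 mm, top 22 mm above the table, with two round dimples 42 mm across, 12 mm deep, at x = -40 and 40 mm. Four lugs 16 (x) x 10 (y) mm, tops 24 mm above the table, at x = +-20, y = +-55 mm. Origin: centre of the underside; x along the long side.
- seat_b (a point): Centre of the top of dock B's flange, 10 mm above the table: the origin of cover B comes here when fully home. Axes as the dock's. At the start the other cover stands on this dock, 14 mm too high, on its lugs.
- dimple_b0 (a point): Centre of the mouth of the dimple at x = -40 mm of dock B, level with the deck top, 22 mm above the table. A seated ball's centre is about 22 mm above this point.
- dimple_b1 (a point): Centre of the mouth of the dimple at x = 40 mm of dock B, level with the deck top, 22 mm above the table. A seated ball's centre is about 22 mm above this point.
- cover_b: Cover B, white, 0.24 to 0.4 kg: box open below, 170 (x) x 90 (y) x 76 mm, inside 164 x 84 x 72 mm; goes over the deck and balls with 4 mm play. A rim 8 mm thick along both long sides, out to y = +-61 mm, has notches 24 mm wide at x = +-20 mm for the lugs of dock B (16 mm); either way round fits. Origin: centre of the underside; x along the long side, z up.
- handle_b (a point): Middle of the handle bar on top of cover B, 104 mm above the cover's underside, straight above its origin. The bar, 80 (along the cover's x) x 14 (y) x 16 (z) mm, stands on two posts with 20 mm free under it (cover top 76, bar top 112 mm above the underside).
- ball0: Grey felt dryer ball, 62 mm across, 50 to 100 g; it rolls easily when touched, half a metre if knocked. May be absent. The origin is a point on its skin that turns with it: use its centre, point ball0_center.
- ball0_center (a point): Centre of ball 0: 31 mm above the table when it lies there, about 44 mm when it sits in a dimple. None when the ball is absent.
- ball1: Grey felt dryer ball, 62 mm across, 50 to 100 g; it rolls easily when touched, half a metre if knocked. May be absent. The origin is a point on its skin that turns with it: use its centre, point ball1_center.
- ball1_center (a point): Centre of ball 1: 31 mm above the table when it lies there, about 44 mm when it sits in a dimple. None when the ball is absent.
- ball2: Grey felt dryer ball, 62 mm across, 50 to 100 g; it rolls easily when touched, half a metre if knocked. May be absent. The origin is a point on its skin that turns with it: use its centre, point ball2_center.
- ball2_center (a point): Centre of ball 2: 31 mm above the table when it lies there, about 44 mm when it sits in a dimple. None when the ball is absent.
- ball3: Grey felt dryer ball, 62 mm across, 50 to 100 g; it rolls easily when touched, half a metre if knocked. May be absent. The origin is a point on its skin that turns with it: use its centre, point ball3_center.
- ball3_center (a point): Centre of ball 3: 31 mm above the table when it lies there, about 44 mm when it sits in a dimple. None when the ball is absent.
- soap_box: Bystander: cardboard soap powder box 90 (x) x 160 (y) x 60 mm, lying flat. Origin: centre of the underside.
- coin_mug: Bystander: blue mug, 80 mm across, 90 mm high, its handle reaching out about 30 mm to its +y side. Origin: centre of the underside.

How it is judged:
By the outcome, as a careful person would: the job done as asked, in the order asked, and still so for the second after the job is handed in, with the robot touching nothing.
Of ball0, ball1, ball2, ball3 only 3 to 4 are there at a start; the rules pass over those that are not, and their reading is None.
At some moment in a run one of cover_a, cover_b may be knocked a few centimetres aside while the robot is not near it.
It also fails if it takes over 210 s, if anything falls off the work surface, if the arm or the gripper's body presses on something with over 40 N, if the wrist force passes 120 N, or if a joint passes its speed limit or range.

ROBOT

A 7-joint arm with a two-finger parallel gripper is mounted at the origin on the work surface. World frame = base frame: x ahead of the robot, y to its left, z up, the work surface at z = 0. Lengths are in m, angles in rad, forces in N, time in s.
With the tool pointing down it reaches from about 0.425 to 0.875 m from the base axis. Payload 8.4 kg.
Tool frame: the origin (TCP) lies between the finger pads; the fingertips stand 17 mm ahead of it and the grasp point (between the pads) lies 2 mm behind it (env.tip_extent is the distance from the TCP to the fingertips, in m); z points along the fingers, y is the direction in which the jaws open and shut (so a half turn about z gives the same grasp; the last joint's range is limited). The gripper opens to 87 mm and grips with 3 to 60 N. Pads are 19 mm wide; open, the fingers measure 117 mm over their backs; the gripper's body (75 mm by 190 mm) begins 51 mm behind the grasp point.
Start: joints at [1.023, 0.333, 0.04, 1.465, -0.013, 1.343, -0.059], TCP at [0.282, -0.586, 0.24] pointing down, gripper open.
Joint ranges: [-2.58, 2.58], [-0.38, 2.09], [-1.3, 1.39], [0.25, 2.4], [-1.5, 4.64], [0.08, 2.09], [-2.65, 2.65]. Speed limits (rad/s): [2.22, 2.22, 2.79, 2.79, 3.14, 3.14, 3.14].

INTERFACE

Orientations are given as a rotation vector (axis times angle).
In Python, from rig import env, cams, sign_off, nets gives the robot as it stands.
- The arm moves only by the tool send_rows, never from a script. Its argument "commands" is a list of rows, each a list of 6 numbers: the shift along the tool's x, y, z in cm, then the turn, a rotation vector about the tool's x, y, z in rad. A call has 1 to 20 rows; each row is the pose to reach, as a shift and turn from the pose commanded when the call began, along the tool's axes at that moment; what a row does not reach only later rows make up. A row lasts 1/8 s, in which the tool goes at most 62.5 mm and 10.7 degrees, less where a joint would pass 70% of its speed; a pose out of reach is approached as far as the arm can. A call with a gripper value outside its range is refused whole. "fingers" is the closure, from 0 (fully open) to 1 (shut), set as the call begins (left out, the last holds). The fingers move at their own pace and stop on an object; the grip force is fixed at half the most. Time passes only in rows, so rows that repeat a pose let the fingers close. It gives the time, the measured TCP pose, the force and the opening at its end, in the units of the state.
- env.read_state(): the state, without advancing time (a new reading comes with each control period).
- cams.snapshot(name): name is "side" or "top"; returns (picture, depth): 420x560x3 uint8, blue, green, red; 420x560 float32, m along the optical axis (not along the pixel's ray), 0 where there is no reading.
- cams.calibration(name): a dict with "vfov" (degrees; the focal length in pixels is half the picture's height over the tangent of half this angle, whatever the lens; pixels are square), "cx", "cy" (the principal point, pixels), "k1" (the pictures are not rectified: a ray, as slopes to the right and down, at radius r is drawn at 1 + k1 r^2 times it, then the intrinsics apply), "rvec" (rotation vector, rad) and "tvec" (3), from world to camera coordinates, as OpenCV has them. Camera axes: x right, y down, z forward; pixel columns grow to the right and rows downward; lengths in m; the calibration is good to about 2 mm. A picture is of the moment at which its call begins. calibration takes no time and is no camera call.
- sign_off(): hands the job in, once; it reports no verdict.
Trained networks look in the newest picture that a camera, given by its name, has taken for a name from the list of things; names that differ only in an ending like _2 or _b are one class to them, and where a whole thing is asked for, a point or a joint stands for the part that bears it (a point fixed in the world has none). Each returns a list of dicts, best first, with "score" (0 to 1); they miss things now and then, are a little off and sometimes report something else, mostly with a low value. They report only what shows in the picture. A call takes as long as a camera call.
- nets.look_for(camera, query): "xy" ([column, row] in pixels, amid what is visible of it).
- nets.spot_point(camera, query): "xy" ([column, row] in pixels: a listed point, or the origin of a listed thing).
The state is a dict: "t": time; "joints": joint angles; "dq": joint speeds; "joint_torque": joint torques, N m; "tool_pos": TCP position; "tool_rot": TCP orientation; "ft_force": force on the tool from outside, world axes, zero at the start; "torque": the same for the moment, N m; "finger_gap": opening from 0.0 (shut) to 1.0 (fully open).
Only numpy, scipy, OpenCV 4.12 (cv2) and the standard library are available. Lean on these libraries where they do the work, as an engineer would, in place of code of your own. Each camera call takes 0.05 s, during which the arm holds its last target. There are 200 camera calls.

## Working session

There is one attempt and no reset: what is moved stays moved. The work goes in short steps, Python scripts to look and compute and a tool call to move; the robot and the scene stay as the last step left them, time stands still between calls to the robot, and variables do not carry over. Pictures are saved under pics/ and viewed, about 12 in all and at most 16, crops included, and the job is handed in when it is done.

Besides the shell and the picture viewer there is one more tool, called after "Emit:" by a JSON object that holds its "op" and its "data", one argument or row to a line. send_rows: Moves the arm, as the interface text tells. Its arguments: {"type":"object","properties":{"commands":{"type":"array","items":{"type":"array","items":{"type":"number"}}},"fingers":{"type":"number"}},"required":["commands"]}

```bash
ls; mkdir -p pics
cat > h.py <<'E'
import numpy as np, cv2
from scipy.spatial.transform import Rotation as R
from rig import env, cams, sign_off, nets
def cam(n):
    c=cams.calibration(n); return c, R.from_rotvec(c['rvec']).as_matrix(), np.array(c['tvec'])
def rays(n,px,H=420):
    c,Rm,t=cam(n); f=H/2/np.tan(np.radians(c['vfov'])/2)
    d=(np.atleast_2d(px).astype(float)-[c['cx'],c['cy']])/f
    u=d.copy()
    for _ in range(20): u=d/(1+c['k1']*(u**2).sum(1,keepdims=True))
    return np.c_[u,np.ones(len(u))],Rm,t
def atz(n,px,z):   # pixel -> world on plane z
    r,Rm,t=rays(n,px); C=-Rm.T@t; d=r@Rm
    return C+d*((z-C[2])/d[:,2])[:,None]
def cloud(n,depth):
    h,w=depth.shape; v,u=np.mgrid[:h,:w]
    r,Rm,t=rays(n,np.c_[u.ravel(),v.ravel()])
    P=(r*depth.ravel()[:,None]-t)@Rm
    P[depth.ravel()==0]=np.nan
    return P.reshape(h,w,3)
def proj(n,P):
    c,Rm,t=cam(n); f=210/np.tan(np.radians(c['vfov'])/2)
    q=np.atleast_2d(P)@Rm.T+t; s=q[:,:2]/q[:,2:]; s=s*(1+c['k1']*(s**2).sum(1,keepdims=True))
    return s*f+[c['cx'],c['cy']]
def move(p,rv=None):  # shift in tool axes cm
    s=env.read_state(); Rt=R.from_rotvec(s['tool_rot'])
    return Rt.inv().apply(np.array(p)-s['tool_pos'])*100
E
python3 - <<'E'
from h import *
for n in('top','side'):
    p,d=cams.snapshot(n); cv2.imwrite(f'pics/{n}0.png',p); np.save(f'{n}0.npy',d)
    c,Rm,t=cam(n); print(n,-Rm.T@t,c)
    for q in ('cover_a','dock_a','ball0','soap_box','coin_mug'):
        print(q,[(np.round(o['xy']),round(o['score'],2)) for o in nets.look_for(n,q)])
print(env.read_state(),env.tip_extent)
E
```

```text
pics
top [ 0.51057754 -0.05685113  1.3747887 ] {'vfov': 45.47696013789927, 'cx': 276.31609803298295, 'cy': 207.60693876309637, 'k1': -0.04997120293890074, 'rvec': array([ 2.1616921 , -2.1943519 ,  0.04245213]), 'tvec': array([-0.01639956,  0.59621347,  1.34097949])}
cover_a [(array([285., 234.]), 0.94), (array([205., 246.]), 0.7), (array([227., 228.]), 0.42)]
dock_a [(array([228., 229.]), 0.59), (array([374., 254.]), 0.42)]
ball0 [(array([239., 171.]), 0.76), (array([375., 211.]), 0.64)]
soap_box [(array([140., 176.]), 0.82)]
coin_mug [(array([238., 173.]), 0.17)]
side [0.57481385 0.68732569 0.82916172] {'vfov': 48.42656727686833, 'cx': 277.9183060302004, 'cy': 209.46483631409274, 'k1': -0.1120720479758258, 'rvec': array([ 0.00445778, -2.88788804,  1.21801401]), 'tvec': array([0.58325961, 0.11393705, 1.0663786 ])}
cover_a [(array([327., 303.]), 0.74), (array([302., 225.]), 0.59), (array([298., 259.]), 0.2)]
dock_a [(array([305., 258.]), 0.84), (array([313., 339.]), 0.73)]
ball0 [(array([281., 168.]), 0.84), (array([323., 170.]), 0.71), (array([223., 279.]), 0.64)]
soap_box [(array([222., 388.]), 0.85)]
coin_mug [(array([217., 184.]), 0.8), (array([322., 171.]), 0.59)]
{'t': 0.6, 'joints': array([ 1.02281693,  0.33318744,  0.03990364,  1.46539002, -0.01337075,
        1.34326909, -0.05854048]), 'dq': array([-0.00044832, -0.00178096,  0.00014142, -0.00027836,  0.00115684,
        0.00145559,  0.00026591]), 'joint_torque': array([ 1.18121193e-06, -6.55783653e+01,  1.33227412e+00, -4.03904879e+01,
       -5.99101419e-02,  3.52951465e-02,  3.15862280e-05]), 'tool_pos': array([ 0.28198674, -0.58563572,  0.23955896]), 'tool_rot': array([ 3.06283993e+00,  6.98932508e-01, -2.72217492e-05]), 'ft_force': array([0.03588232, 0.10962065, 0.554277  ]), 'torque': array([-0.01656815, -0.03943614, -0.03079149]), 'finger_gap': 1.0042208265327675} 0.017
```

```bash
python3 -c "
import cv2
for n in('top','side'):
    p=cv2.imread(f'pics/{n}0.png'); cv2.imwrite(f'pics/{n}0b.png',cv2.resize(p,(800,600),interpolation=cv2.INTER_CUBIC))"
```

```text
(no output)
```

View pics/top0b.png

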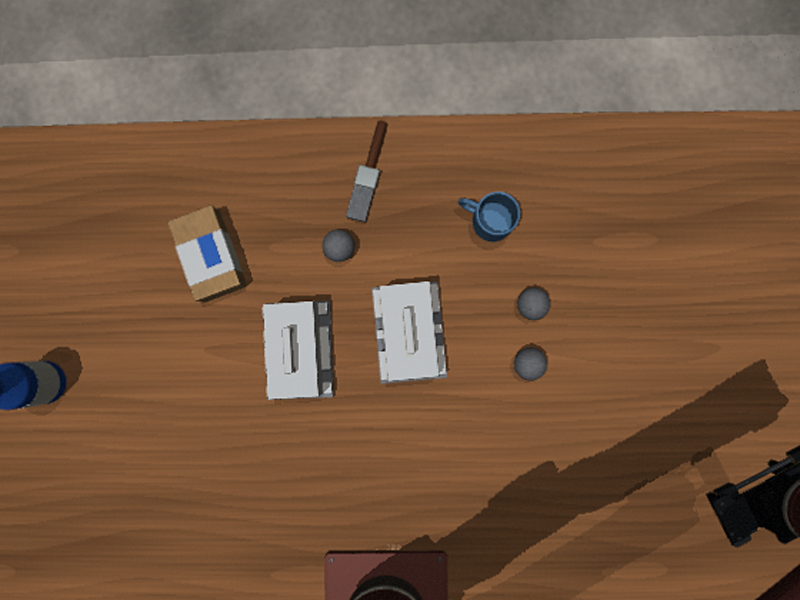

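View pics/side0b.png

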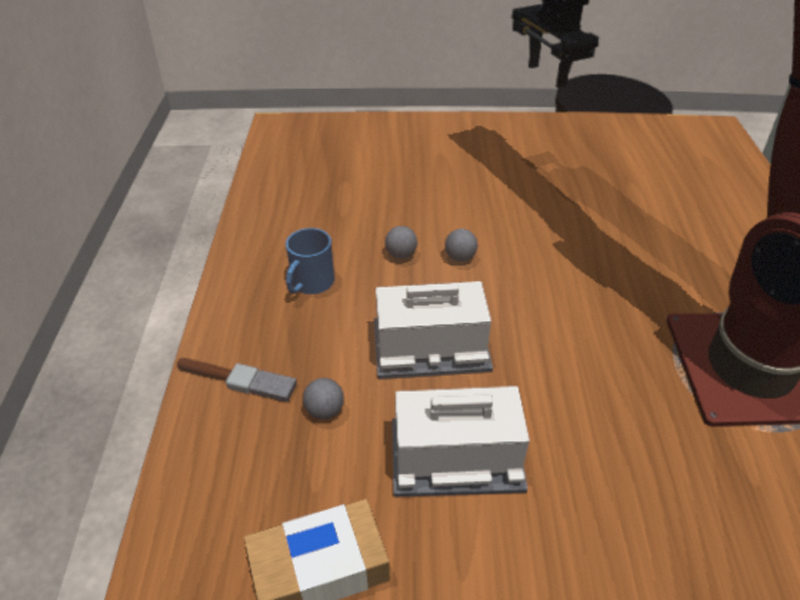

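```bash
cat >> h.py <<'E'
def rect(P2):
    (c,(w,h),a)=cv2.minAreaRect((P2*1000).astype(np.float32))
    if w<h: w,h,a=h,w,a+90
    return np.round(np.array(c)/1000,4),round(w,1),round(h,1),round((a+90)%180-90,1)
def blobs(C,zl,zh,xl=.3,xh=.95,yl=-.6,yh=.45,mn=25):
    m=((C[...,2]>zl)&(C[...,2]<zh)&(C[...,0]>xl)&(C[...,0]<xh)&(C[...,1]>yl)&(C[...,1]<yh)).astype(np.uint8)
    n,l,s,_=cv2.connectedComponentsWithStats(m)
    return [C[l==i] for i in range(1,n) if s[i,4]>=mn]
def ballfit(P):
    P=P[~np.isnan(P).any(1)]; from scipy.optimize import least_squares as L
    c0=np.r_[np.median(P[:,:2],0),.031]
    return np.round(L(lambda c:np.linalg.norm(P-c,axis=1)-.031,c0,loss='soft_l1',f_scale=.002).x,4)
E
python3 - <<'E'
from h import *
for n in('top','side'):
    C=cloud(n,np.load(f'{n}0.npy'))
    t=C[abs(C[...,2])<.01]; print(n,'table z',np.nanmedian(t[:,2]))
    for k,zl,zh in(('bar',.118,.145),('covtop',.092,.108),('low',.006,.4),('flange',.006,.014)):
        for B in blobs(C,zl,zh,mn=20): print(n,k,len(B),rect(B[:,:2]),np.round(np.percentile(B[:,2],[5,50,95]),3),end=' ');print(ballfit(B) if k=='low' and len(B)<900 else '')
E
```

```text
top table z 5.7822074030720833e-05
top bar 182 (array([ 0.5303, -0.0509]), 79.6, 13.8, 4.8) [0.132 0.135 0.14 ] 
top bar 202 (array([0.4988, 0.1611]), 79.4, 14.9, 2.7) [0.127 0.135 0.139] 
top covtop 2179 (array([ 0.5303, -0.0509]), 170.4, 90.0, 4.9) [0.096 0.1   0.104] 
top covtop 2155 (array([0.4991, 0.1612]), 170.3, 91.5, 2.9) [0.096 0.1   0.104] 
top low 807 (array([0.8443, 0.0233]), 201.5, 46.0, -14.9) [0.012 0.018 0.023] [0.8191 0.0283 0.0341]
top low 711 (array([ 0.7418, -0.2109]), 116.8, 84.0, -81.4) [0.007 0.053 0.092] [ 0.7457 -0.213   0.0502]
top low 2304 (array([0.6902, 0.3336]), 178.4, 92.9, 19.6) [0.025 0.06  0.065] 
top low 404 (array([0.6942, 0.0799]), 59.2, 59.2, -79.8) [0.037 0.053 0.062] [0.6949 0.0805 0.0304]
top low 3130 (array([ 0.5288, -0.0508]), 183.8, 126.9, 4.7) [0.01  0.099 0.133] 
top low 427 (array([ 0.578 , -0.2852]), 60.8, 58.7, 45.8) [0.037 0.053 0.063] [ 0.5788 -0.2857  0.0312]
top low 3137 (array([0.4982, 0.1589]), 188.3, 129.3, 1.4) [0.011 0.099 0.133] 
top low 435 (array([ 0.466 , -0.2769]), 61.2, 60.8, -2.0) [0.036 0.053 0.062] [ 0.4662 -0.2771  0
[... 2083 characters left out ...]
.8, -31.5) [0.026 0.05  0.061] [0.6927 0.0803 0.0309]
side low 6705 (array([0.4976, 0.1632]), 185.3, 125.6, 0.9) [0.01  0.098 0.129] 
side low 5301 (array([0.681 , 0.3305]), 161.6, 94.4, 20.0) [0.029 0.06  0.063] 
side flange 64 (array([ 0.7231, -0.1903]), 68.7, 21.5, 36.6) [0.007 0.01  0.014] 
side flange 618 (array([ 0.5285, -0.0485]), 186.2, 125.8, 3.7) [0.007 0.01  0.013] 
side flange 59 (array([0.8977, 0.014 ]), 86.2, 5.5, -16.1) [0.008 0.011 0.014] 
side flange 107 (array([0.7947, 0.0526]), 108.3, 35.7, 3.4) [0.007 0.01  0.014] 
side flange 803 (array([0.4976, 0.1633]), 185.3, 125.5, 0.8) [0.007 0.01  0.013] 
side flange 78 (array([0.6276, 0.3593]), 76.2, 2.9, 20.7) [0.006 0.01  0.013]
```

```bash
cat >> h.py <<'E'
def goal(*wps):   # wps (x,y,z,yawdeg): prints tool-frame rows from the present pose
    s=env.read_state(); Rt=R.from_rotvec(s['tool_rot'])
    p=s['tool_pos']; print('at',np.round(p,4),'yaw',round(np.degrees(np.arctan2(*Rt.as_matrix()[[1,0],0])),1),'t',round(s['t'],1),'gap',round(s['finger_gap'],3))
    for x,y,z,w in wps:
        T=R.from_euler('z',w,degrees=True)*R.from_rotvec([np.pi,0,0])
        print(np.round(Rt.inv().apply(np.array([x,y,z])-p)*100,2).tolist()+np.round((Rt.inv()*T).as_rotvec(),3).tolist())
E
python3 -c "
from h import *
goal((.5,-.3,.26,10),(.4988,.1611,.24,2.8),(.4988,.1611,.128,2.8))"
```

```text
at [ 0.282  -0.5856  0.2396] yaw 25.7 t 0.6 gap 1.004
[32.03, -16.28, -2.04, 0.0, 0.0, 0.274]
[51.93, -57.88, -0.05, 0.0, 0.0, 0.4]
[51.93, -57.88, 11.15, 0.0, 0.0, 0.4]
```

Emit:
{"op": "send_rows", "data": {
  "commands": [
    [32,-16.3,-2,0,0,0.27],
    [32,-16.3,-2,0,0,0.27],
    [32,-16.3,-2,0,0,0.27],
    [32,-16.3,-2,0,0,0.27],
    [32,-16.3,-2,0,0,0.27],
    [32,-16.3,-2,0,0,0.27],
    [51.9,-57.9,0,0,0,0.4],
    [51.9,-57.9,0,0,0,0.4],
    [51.9,-57.9,0,0,0,0.4],
    [51.9,-57.9,0,0,0,0.4],
    [51.9,-57.9,0,0,0,0.4],
    [51.9,-57.9,0,0,0,0.4],
    [51.9,-57.9,0,0,0,0.4],
    [51.9,-57.9,0,0,0,0.4],
    [51.9,-57.9,0,0,0,0.4],
    [51.9,-57.9,0,0,0,0.4],
    [51.9,-57.9,0,0,0,0.4]
  ],
  "fingers": 0
}}

```text
t: 2.72
tool_pos: [0.4988, 0.1597, 0.2396]
tool_rot: [3.14, 0.073, 0.0]
ft_force: [0.5, 1.0, -0.2]
finger_gap: 1.004
```

```bash
python3 -c "
from h import *
p,d=cams.snapshot('side')
for B in blobs(cloud('side',d),.118,.138,mn=20): print(len(B),rect(B[:,:2]))
goal((.4988,.1611,.128,2.8))"
```

```text
203 (array([ 0.5444, -0.0482]), 51.5, 17.9, 7.5)
433 (array([0.4986, 0.162 ]), 80.4, 15.3, 3.0)
at [0.4987 0.1598 0.2396] yaw 2.7 t 2.8 gap 1.002
[0.01, -0.13, 11.16, 0.0, -0.0, -0.002]
```

Emit:
{"op": "send_rows", "data": {
  "commands": [
    [0,-0.1,4,0,0,0],
    [0,-0.1,7,0,0,0],
    [0,-0.1,9.5,0,0,0],
    [0,-0.1,11.2,0,0,0],
    [0,-0.1,11.2,0,0,0]
  ],
  "fingers": 0
}}

```text
t: 3.4
tool_pos: [0.4979, 0.1616, 0.1268]
tool_rot: [3.14, 0.076, -0.003]
ft_force: [-0.3, -0.2, 0.5]
finger_gap: 1.006
```

Emit:
{"op": "send_rows", "data": {
  "commands": [
    [0,0,0,0,0,0],
    [0,0,0,0,0,0],
    [0,0,0,0,0,0],
    [0,0,0,0,0,0],
    [0,0,0,0,0,0],
    [0,0,0,0,0,0]
  ],
  "fingers": 1
}}

```text
t: 4.15
tool_pos: [0.4983, 0.1622, 0.1276]
tool_rot: [-3.141, -0.077, 0.0]
ft_force: [0.5, 0.6, -0.2]
finger_gap: 0.406
```

```bash
python3 -c "
from h import *
goal((.4988,.161,.24,2.8),(.46,.35,.24,2.8),(.46,.35,.106,2.8))"
```

```text
at [0.4983 0.1622 0.1276] yaw 2.8 t 4.2 gap 0.406
[0.04, 0.12, -11.24, -0.0, 0.0, -0.0]
[-2.91, -18.94, -11.24, -0.0, 0.0, -0.0]
[-2.91, -18.94, 2.16, -0.0, 0.0, -0.0]
```

Emit:
{"op": "send_rows", "data": {
  "commands": [
    [0,0,0,0,0,0],
    [0,0,0,0,0,0],
    [0,0,0,0,0,0],
    [0,0,0,0,0,0],
    [0,0,-1,0,0,0],
    [0,0,-2,0,0,0],
    [0,0,-4,0,0,0],
    [0,0,-7,0,0,0],
    [0,0,-11,0,0,0],
    [0,0,-11,0,0,0],
    [0,0,-11,0,0,0]
  ],
  "fingers": 1
}}

```text
t: 5.52
tool_pos: [0.4981, 0.1621, 0.2373]
tool_rot: [3.14, 0.077, -0.0]
ft_force: [-0.0, 0.0, -3.3]
finger_gap: 0.158
```

```bash
python3 -c "
from h import *
print(env.read_state()['ft_force'])
goal((.4988,.161,.24,2.8),(.46,.35,.24,2.8),(.46,.35,.106,2.8))"
```

```text
[-0.02631641  0.03608077 -3.25854486]
at [0.4981 0.1621 0.2373] yaw 2.8 t 5.5 gap 0.158
[0.06, 0.11, -0.27, 0.0, 0.0, -0.0]
[-2.89, -18.95, -0.27, 0.0, 0.0, -0.0]
[-2.89, -18.95, 13.13, 0.0, 0.0, -0.0]
```

Held. Moving to staging on the table; commanded z now ≈0.238, table contact at +13.4.

Emit:
{"op": "send_rows", "data": {
  "commands": [
    [-0.5,-3,0,0,0,0],
    [-1,-7,0,0,0,0],
    [-2,-11,0,0,0,0],
    [-2.5,-15,0,0,0,0],
    [-2.9,-18,0,0,0,0],
    [-2.9,-19,0,0,0,0],
    [-2.9,-19,4,0,0,0],
    [-2.9,-19,8,0,0,0],
    [-2.9,-19,11,0,0,0],
    [-2.9,-19,12.5,0,0,0],
    [-2.9,-19,13,0,0,0],
    [-2.9,-19,13.2,0,0,0],
    [-2.9,-19,13.4,0,0,0],
    [-2.9,-19,13.4,0,0,0]
  ]
}}

```text
t: 7.28
tool_pos: [0.4604, 0.3507, 0.1041]
tool_rot: [-3.14, -0.076, -0.001]
ft_force: [0.5, -0.3, -1.5]
finger_gap: 0.157
```

Emit:
{"op": "send_rows", "data": {
  "commands": [
    [0,0,0,0,0,0],
    [0,0,0,0,0,0],
    [0,0,0,0,0,0],
    [0,0,0,0,0,0],
    [0,0,0,0,0,0],
    [0,0,0,0,0,0],
    [0,0,0,0,0,0],
    [0,0,0,0,0,0],
    [0,0,-3,0,0,0],
    [0,0,-7,0,0,0],
    [0,0,-11,0,0,0],
    [0,0,-14,0,0,0],
    [0,0,-14,0,0,0]
  ],
  "fingers": 0
}}

```text
t: 8.9
tool_pos: [0.461, 0.3515, 0.2462]
tool_rot: [-3.138, -0.077, -0.006]
ft_force: [-0.4, -0.1, -0.7]
finger_gap: 1.0
```

```bash
python3 -c "
from h import *
for n in('top','side'):
    p,d=cams.snapshot(n); cv2.imwrite(f'pics/{n}1.png',cv2.resize(p[130:330,130:430],None,fx=2.6,fy=2.6) if n=='top' else cv2.resize(p,(800,600))); np.save(f'{n}1.npy',d)
    C=cloud(n,d)
    for k,zl,zh in(('bar',.1,.145),('deck',.018,.027),('low',.03,.066),('flange',.006,.014)):
        for B in blobs(C,zl,zh,mn=20,yh=.48): print(n,k,len(B),rect(B[:,:2]),np.round(np.percentile(B[:,2],[5,50,95]),3),end=' ');print(ballfit(B) if k=='low' and len(B)<900 else '')
goal((.4988,-.1,.3,90))"
```

```text
top bar 1287 (array([ 0.5301, -0.0508]), 169.2, 89.7, 4.8) [0.1   0.102 0.136] 
top deck 92 (array([0.8997, 0.0049]), 80.0, 15.3, -16.4) [0.018 0.02  0.023] 
top deck 208 (array([0.8232, 0.0276]), 69.4, 41.6, -15.0) [0.018 0.02  0.024] 
top deck 79 (array([0.7707, 0.0383]), 42.4, 36.6, 13.1) [0.018 0.019 0.023] 
top deck 1107 (array([0.4981, 0.161 ]), 156.5, 77.4, 1.5) [0.019 0.022 0.026] 
top deck 21 (array([0.4791, 0.1054]), 13.5, 9.0, 0.8) [0.02  0.023 0.026] 
top deck 23 (array([0.4776, 0.2154]), 13.6, 11.3, -1.4) [0.02  0.022 0.026] 
top low 88 (array([ 0.7592, -0.2286]), 71.1, 30.7, 54.7) [0.032 0.049 0.063] [ 0.7478 -0.2204  0.0473]
top low 20 (array([ 0.7697, -0.1537]), 15.2, 9.8, 47.0) [0.032 0.048 0.062] [ 0.7973 -0.1584  0.0417]
top low 2135 (array([0.6827, 0.3314]), 162.2, 93.5, 20.1) [0.046 0.06  0.064] 
top low 69 (array([ 0.7198, -0.2014]), 76.1, 29.0, 56.1) [0.031 0.049 0.064] [ 0.7311 -0.2093  0.0477]
top low 394 (array([0.6932, 0.0798]), 56.7, 56.6, -1.5) [0.038 0.054 0.062] [0.6945 0.0808 0.0308]
top low 76 (array([ 0.5926, -0.0997]), 49.3, 13.7, 4.1) [0.031 0.033 
[... 4187 characters left out ...]
074]), 35.7, 4.4, -15.7) [0.008 0.012 0.014] 
side flange 34 (array([0.8774, 0.0191]), 49.9, 4.6, -16.7) [0.007 0.011 0.014] 
side flange 102 (array([0.7956, 0.0536]), 109.0, 34.1, 1.9) [0.007 0.011 0.014] 
side flange 1447 (array([0.5164, 0.162 ]), 147.2, 129.5, 2.1) [0.008 0.01  0.013] 
side flange 244 (array([0.5377, 0.1568]), 38.1, 37.3, -48.4) [0.009 0.011 0.013] 
side flange 208 (array([0.4599, 0.1552]), 38.3, 32.8, -80.8) [0.009 0.011 0.013] 
side flange 29 (array([0.4264, 0.2079]), 25.4, 4.6, 88.6) [0.009 0.011 0.013] 
side flange 81 (array([0.6284, 0.3596]), 78.2, 2.6, 20.4) [0.006 0.011 0.014] 
at [0.4601 0.3505 0.2433] yaw 2.8 t 9.0 gap 0.999
[1.68, 45.18, -5.67, 0.0, 0.0, -1.522]
```

View pics/top1.png

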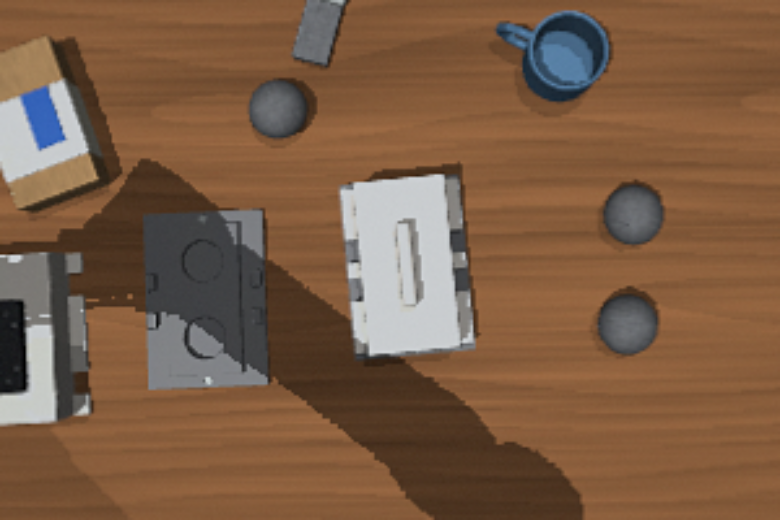

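```bash
python3 -c "
from h import *
goal((.694,.0805,.2,1.6),(.694,.0805,.029,1.6))"
```

```text
at [0.4601 0.3505 0.2433] yaw 2.8 t 9.0 gap 0.999
[22.05, 28.1, 4.33, 0.0, -0.0, 0.021]
[22.05, 28.1, 21.43, 0.0, -0.0, 0.021]
```

Emit:
{"op": "send_rows", "data": {
  "commands": [
    [22.05,28.1,2,0,0,0.02],
    [22.05,28.1,4,0,0,0.02],
    [22.05,28.1,4.3,0,0,0.02],
    [22.05,28.1,4.3,0,0,0.02],
    [22.05,28.1,4.3,0,0,0.02],
    [22.05,28.1,4.3,0,0,0.02],
    [22.05,28.1,4.3,0,0,0.02],
    [22.05,28.1,4.3,0,0,0.02],
    [22.05,28.1,4.3,0,0,0.02],
    [22.05,28.1,9,0,0,0.02],
    [22.05,28.1,12,0,0,0.02],
    [22.05,28.1,12,0,0,0.02]
  ]
}}

```text
t: 10.5
tool_pos: [0.692, 0.0814, 0.1214]
tool_rot: [3.141, 0.048, -0.007]
ft_force: [-0.3, 0.4, 0.1]
finger_gap: 1.0
```

```bash
python3 -c "
from h import *
goal((.694,.0805,.029,1.6))"
```

```text
at [0.692  0.0814 0.1214] yaw 1.7 t 10.5 gap 1.0
[0.23, 0.1, 9.24, 0.0, 0.004, 0.003]
```

Emit:
{"op": "send_rows", "data": {
  "commands": [
    [0,0,3,0,0,0],
    [0,0,6,0,0,0],
    [0,0,8,0,0,0],
    [0,0,9.3,0,0,0],
    [0,0,9.3,0,0,0],
    [0,0,9.3,0,0,0]
  ]
}}

```text
t: 11.25
tool_pos: [0.6948, 0.0809, 0.0318]
tool_rot: [-3.141, -0.045, -0.003]
ft_force: [-0.5, 0.4, -0.1]
finger_gap: 1.003
```

Emit:
{"op": "send_rows", "data": {
  "commands": [
    [0,0,0,0,0,0],
    [0,0,0,0,0,0],
    [0,0,0,0,0,0],
    [0,0,0,0,0,0],
    [0,0,0,0,0,0],
    [0,0,0,0,0,0],
    [0,0,0,0,0,0]
  ],
  "fingers": 1
}}

```text
t: 12.12
tool_pos: [0.6942, 0.0807, 0.0307]
tool_rot: [-3.141, -0.045, -0.0]
ft_force: [-0.5, 0.3, 1.5]
finger_gap: 0.703
```

```bash
python3 -c "
from h import *
goal((.694,.0805,.15,1.6),(.538,.1628,.15,1.6),(.538,.1628,.046,1.6))"
```

```text
at [0.6942 0.0807 0.0307] yaw 1.6 t 12.1 gap 0.703
[-0.01, 0.02, -11.93, -0.0, -0.0, 0.001]
[-15.37, -8.65, -11.93, -0.0, -0.0, 0.001]
[-15.37, -8.65, -1.53, -0.0, -0.0, 0.001]
```

Emit:
{"op": "send_rows", "data": {
  "commands": [
    [0,0,0,0,0,0],
    [0,0,0,0,0,0],
    [0,0,-3,0,0,0],
    [0,0,-7,0,0,0],
    [0,0,-11,0,0,0],
    [-4,-2.5,-12,0,0,0],
    [-8,-5,-12,0,0,0],
    [-12,-7,-12,0,0,0],
    [-15,-8.5,-12,0,0,0],
    [-15.4,-8.65,-12,0,0,0],
    [-15.4,-8.65,-12,0,0,0],
    [-15.4,-8.65,-12,0,0,0]
  ]
}}

```text
t: 13.62
tool_pos: [0.5386, 0.1619, 0.1504]
tool_rot: [-3.141, -0.043, -0.0]
ft_force: [0.9, 0.1, -0.6]
finger_gap: 0.699
```

```bash
python3 -c "
from h import *
goal((.538,.1628,.045,1.6))"
```

```text
at [0.5386 0.1619 0.1504] yaw 1.6 t 13.6 gap 0.699
[-0.06, -0.1, 10.54, -0.0, -0.0, -0.001]
```

Emit:
{"op": "send_rows", "data": {
  "commands": [
    [0,-0.1,4,0,0,0],
    [0,-0.1,7,0,0,0],
    [0,-0.1,9,0,0,0],
    [0,-0.1,10,0,0,0],
    [0,-0.1,10.5,0,0,0],
    [0,-0.1,10.5,0,0,0],
    [0,-0.1,10.5,0,0,0]
  ]
}}

```text
t: 14.5
tool_pos: [0.5382, 0.1639, 0.0464]
tool_rot: [-3.141, -0.045, -0.002]
ft_force: [0.1, -1.1, 0.1]
finger_gap: 0.701
```

Emit:
{"op": "send_rows", "data": {
  "commands": [
    [0,0,0,0,0,0],
    [0,0,0,0,0,0],
    [0,0,0,0,0,0],
    [0,0,0,0,0,0],
    [0,0,0,0,0,0],
    [0,0,-3,0,0,0],
    [0,0,-7,0,0,0],
    [0,0,-11,0,0,0],
    [0,0,-15,0,0,0],
    [0,0,-15,0,0,0],
    [0,0,-15,0,0,0]
  ],
  "fingers": 0
}}

```text
t: 15.88
tool_pos: [0.5373, 0.1635, 0.195]
tool_rot: [3.141, 0.045, -0.001]
ft_force: [-0.3, -0.4, -0.6]
finger_gap: 1.002
```

```bash
python3 -c "
from h import *
goal((.54,.0,.22,1.6),(.579,-.2857,.2,1.6),(.579,-.2857,.12,1.6))"
```

```text
at [0.5373 0.1635 0.195 ] yaw 1.6 t 15.9 gap 1.002
[-0.2, 16.35, -2.5, 0.0, 0.001, 0.001]
[2.88, 45.02, -0.49, 0.0, 0.001, 0.001]
[2.88, 45.02, 7.51, 0.0, 0.001, 0.001]
```

Emit:
{"op": "send_rows", "data": {
  "commands": [
    [0,6,-2.5,0,0,0],
    [0,12,-2.5,0,0,0],
    [0.5,18,-2.5,0,0,0],
    [1,24,-2.5,0,0,0],
    [1.5,30,-2.5,0,0,0],
    [2,36,-1.5,0,0,0],
    [2.9,42,-0.5,0,0,0],
    [2.9,45,0,0,0,0],
    [2.9,45,4,0,0,0],
    [2.9,45,7.5,0,0,0],
    [2.9,45,7.5,0,0,0],
    [2.9,45,7.5,0,0,0]
  ]
}}

```text
t: 17.38
tool_pos: [0.5799, -0.2852, 0.1212]
tool_rot: [-3.141, -0.046, -0.0]
ft_force: [0.1, -0.6, 0.0]
finger_gap: 1.002
```

```bash
python3 -c "
from h import *
n='side';p,d=cams.snapshot(n);cv2.imwrite(f'pics/{n}2.png',cv2.resize(p,(800,600)))
C=cloud(n,d)
for B in blobs(C,.03,.075,mn=100): print(rect(B[:,:2]),ballfit(B) if len(B)<900 else '')
goal((.579,-.2857,.031,1.6))"
```

```text
(array([ 0.5791, -0.2782]), 58.8, 49.4, -0.3) [ 0.5794 -0.2862  0.0316]
(array([ 0.4684, -0.2686]), 59.9, 49.9, -13.4) [ 0.4666 -0.2774  0.032 ]
(array([ 0.7449, -0.2417]), 67.2, 27.8, 13.5) [ 0.7404 -0.224   0.0566]
(array([ 0.7412, -0.1879]), 98.5, 40.3, 33.4) [ 0.7363 -0.1564  0.0522]
(array([0.5264, 0.    ]), 171.1, 29.8, 1.8) 
(array([0.5385, 0.1671]), 59.5, 50.5, -2.6) [0.5376 0.1613 0.0441]
(array([0.6805, 0.33  ]), 161.3, 94.7, 18.8) 
(array([0.4366, 0.3919]), 126.6, 6.1, 2.1) [0.4221 0.3708 0.0625]
at [ 0.5803 -0.2854  0.1219] yaw 1.7 t 17.4 gap 0.996
[-0.14, 0.02, 9.09, 0.001, -0.001, 0.001]
```

View pics/side2.png

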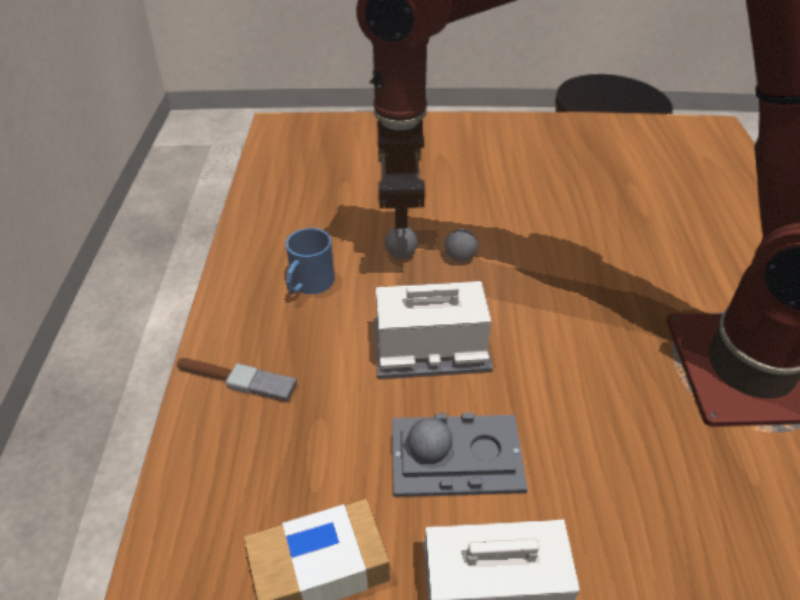

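Ball 0 sits in dimple (430,440 px); the second ball is under the gripper at (400,243).

Emit:
{"op": "send_rows", "data": {
  "commands": [
    [-0.1,0,3,0,0,0],
    [-0.1,0,6,0,0,0],
    [-0.1,0,8,0,0,0],
    [-0.1,0,9.1,0,0,0],
    [-0.1,0,9.1,0,0,0],
    [-0.1,0,9.1,0,0,0]
  ]
}}

```text
t: 18.18
tool_pos: [0.5793, -0.2856, 0.0307]
tool_rot: [3.141, 0.045, 0.002]
ft_force: [0.2, 0.6, -0.2]
finger_gap: 0.996
```

Emit:
{"op": "send_rows", "data": {
  "commands": [
    [0,0,0,0,0,0],
    [0,0,0,0,0,0],
    [0,0,0,0,0,0],
    [0,0,0,0,0,0],
    [0,0,0,0,0,0],
    [0,0,0,0,0,0],
    [0,0,0,0,0,0],
    [0,0,0,0,0,0],
    [0,0,0,0,0,0]
  ],
  "fingers": 1
}}

```text
t: 19.3
tool_pos: [0.5786, -0.2853, 0.0296]
tool_rot: [-3.141, -0.045, -0.0]
ft_force: [-0.1, 0.8, 2.6]
finger_gap: 0.7
```

```bash
python3 -c "
from h import *
goal((.579,-.2857,.24,1.6),(.458,.1606,.24,1.6),(.458,.1606,.12,1.6))"
```

```text
at [ 0.5786 -0.2853  0.0296] yaw 1.6 t 19.3 gap 0.7
[0.04, 0.04, -21.04, -0.0, -0.0, 0.001]
[-10.77, -44.92, -21.04, -0.0, -0.0, 0.001]
[-10.77, -44.92, -9.04, -0.0, -0.0, 0.001]
```

Emit:
{"op": "send_rows", "data": {
  "commands": [
    [0,0,-4,0,0,0],
    [0,0,-9,0,0,0],
    [0,0,-14,0,0,0],
    [0,0,-18,0,0,0],
    [0,0,-21,0,0,0],
    [-1,-5,-21,0,0,0],
    [-2.4,-10,-21,0,0,0],
    [-3.6,-15,-21,0,0,0],
    [-4.8,-20,-21,0,0,0],
    [-6,-25,-21,0,0,0],
    [-7.2,-30,-21,0,0,0],
    [-8.4,-35,-21,0,0,0],
    [-9.6,-40,-21,0,0,0],
    [-10.8,-44.9,-21,0,0,0],
    [-10.8,-44.9,-17,0,0,0],
    [-10.8,-44.9,-13,0,0,0],
    [-10.8,-44.9,-9,0,0,0],
    [-10.8,-44.9,-9,0,0,0],
    [-10.8,-44.9,-9,0,0,0]
  ]
}}

```text
t: 21.68
tool_pos: [0.4583, 0.1607, 0.1209]
tool_rot: [-3.141, -0.045, -0.002]
ft_force: [1.0, 0.1, 0.1]
finger_gap: 0.699
```

```bash
python3 -c "
from h import *
goal((.458,.1606,.044,1.6))"
```

```text
at [0.4583 0.1607 0.1209] yaw 1.6 t 21.7 gap 0.699
[-0.04, 0.01, 7.69, -0.0, -0.001, 0.001]
```

Emit:
{"op": "send_rows", "data": {
  "commands": [
    [0,0,3,0,0,0],
    [0,0,5.5,0,0,0],
    [0,0,7,0,0,0],
    [0,0,7.6,0,0,0],
    [0,0,7.6,0,0,0],
    [0,0,7.6,0,0,0]
  ]
}}

```text
t: 22.42
tool_pos: [0.4583, 0.1606, 0.0444]
tool_rot: [-3.141, -0.045, -0.002]
ft_force: [-0.3, 1.1, 0.1]
finger_gap: 0.703
```

Emit:
{"op": "send_rows", "data": {
  "commands": [
    [0,0,0,0,0,0],
    [0,0,0,0,0,0],
    [0,0,0,0,0,0],
    [0,0,0,0,0,0],
    [0,0,0,0,0,0],
    [0,0,-3,0,0,0],
    [0,0,-7,0,0,0],
    [0,0,-11,0,0,0],
    [0,0,-15,0,0,0],
    [0,0,-18,0,0,0],
    [0,0,-18,0,0,0],
    [0,0,-18,0,0,0]
  ],
  "fingers": 0
}}

```text
t: 23.92
tool_pos: [0.4574, 0.1602, 0.2229]
tool_rot: [3.141, 0.045, -0.001]
ft_force: [0.2, -0.2, -0.6]
finger_gap: 0.997
```

```bash
python3 -c "
from h import *
n='side';p,d=cams.snapshot(n)
C=cloud(n,d)
for B in blobs(C,.03,.076,mn=100): print(rect(B[:,:2]),ballfit(B) if len(B)<1000 else '')
for B in blobs(C,.1,.145,mn=100): print('bar',rect(B[:,:2]),np.median(B[:,2]))
goal((.53,-.0507,.22,4.8),(.53,-.0507,.128,4.8))"
```

```text
(array([ 0.4702, -0.2693]), 55.9, 49.0, -23.3) [ 0.4666 -0.2773  0.0319]
(array([ 0.7446, -0.2423]), 67.4, 26.5, 12.7) [ 0.7403 -0.2241  0.057 ]
(array([ 0.7406, -0.1874]), 98.8, 40.0, 33.6) [ 0.736  -0.1564  0.0527]
(array([0.5324, 0.0007]), 159.0, 30.0, 1.7) 
(array([0.4583, 0.1636]), 61.1, 55.1, -22.0) [0.457  0.1588 0.0449]
(array([0.5385, 0.1673]), 59.8, 50.9, -4.2) [0.5375 0.1614 0.0442]
(array([0.6809, 0.3303]), 161.7, 93.7, 19.8) 
(array([0.4174, 0.3169]), 54.1, 24.0, 12.0) [0.4134 0.3164 0.0474]
(array([0.5344, 0.3527]), 89.2, 21.4, -86.8) [0.5259 0.3533 0.0529]
(array([0.457 , 0.3618]), 52.7, 16.5, 5.5) [0.4574 0.3663 0.0472]
(array([0.4057, 0.371 ]), 64.1, 24.8, 16.4) [0.4056 0.3714 0.0478]
(array([0.4497, 0.383 ]), 151.5, 24.5, 2.5) [0.4362 0.3744 0.0674]
bar (array([ 0.5381, -0.0493]), 154.0, 93.0, 4.5) 0.1016859368228137
bar (array([0.4605, 0.3506]), 79.5, 14.5, 2.8) 0.1114876082242615
at [0.4572 0.1602 0.2226] yaw 1.6 t 24.0 gap 1.002
[6.68, 21.29, 0.25, 0.0, 0.001, -0.055]
[6.69, 21.28, 9.45, 0.0, 0.001, -0.055]
```

Emit:
{"op": "send_rows", "data": {
  "commands": [
    [2,6,0,0,0,-0.02],
    [4,12,0,0,0,-0.04],
    [6,18,0,0,0,-0.055],
    [6.7,21.3,0.2,0,0,-0.055],
    [6.7,21.3,0.2,0,0,-0.055],
    [6.7,21.3,4,0,0,-0.055],
    [6.7,21.3,7,0,0,-0.055],
    [6.7,21.3,9,0,0,-0.055],
    [6.7,21.3,9.5,0,0,-0.055],
    [6.7,21.3,9.5,0,0,-0.055]
  ]
}}

```text
t: 25.22
tool_pos: [0.5306, -0.0499, 0.1285]
tool_rot: [-3.138, -0.133, 0.001]
ft_force: [-0.4, -0.6, 0.9]
finger_gap: 1.001
```

Emit:
{"op": "send_rows", "data": {
  "commands": [
    [0,0,0,0,0,0],
    [0,0,0,0,0,0],
    [0,0,0,0,0,0],
    [0,0,0,0,0,0],
    [0,0,0,0,0,0],
    [0,0,0,0,0,0],
    [0,0,0,0,0,0],
    [0,0,0,0,0,0],
    [0,0,0,0,0,0],
    [0,0,0,0,0,0],
    [0,0,0,0,0,0]
  ],
  "fingers": 1
}}

```text
t: 26.6
tool_pos: [0.5307, -0.0505, 0.1285]
tool_rot: [-3.139, -0.132, 0.0]
ft_force: [-0.5, 0.9, -0.3]
finger_gap: 0.157
```

Emit:
{"op": "send_rows", "data": {
  "commands": [
    [0,0,-1,0,0,0],
    [0,0,-2,0,0,0],
    [0,0,-4,0,0,0],
    [0,0,-7,0,0,0],
    [0,0,-11,0,0,0],
    [0,0,-14,0,0,0],
    [0,0,-14,0,0,0],
    [0,0,-14,0,0,0]
  ]
}}

```text
t: 27.6
tool_pos: [0.5303, -0.0507, 0.2677]
tool_rot: [-3.139, -0.131, 0.002]
ft_force: [-0.3, 0.2, -2.7]
finger_gap: 0.158
```

```bash
python3 -c "
from h import *
for n in('side','top'):
    p,d=cams.snapshot(n);cv2.imwrite(f'pics/{n}3.png',cv2.resize(p,(800,600)))
    C=cloud(n,d)
    for B in blobs(C,.018,.027,mn=20,xl=.4,xh=.65,yl=-.14,yh=.06): print('deckA',rect(B[:,:2]))
    for B in blobs(C,.225,.262,mn=60): print('bar/cover held',rect(B[:,:2]))
    for B in blobs(C,.006,.014,mn=60,xl=.4,xh=.65,yl=-.14,yh=.06): print('flange',rect(B[:,:2]))
goal((.498,.1615,.26,1.6),(.498,.1615,.114,1.6))"
```

```text
deckA (array([ 0.4818, -0.1095]), 16.7, 12.9, 19.2)
deckA (array([ 0.5859, -0.1013]), 14.6, 12.9, 0.5)
deckA (array([ 0.5287, -0.0516]), 156.8, 80.9, 4.4)
deckA (array([0.4734, 0.001 ]), 16.4, 10.5, -10.1)
deckA (array([0.5762, 0.0089]), 13.5, 11.6, -0.1)
bar/cover held (array([ 0.5298, -0.0504]), 170.6, 95.2, 4.5)
flange (array([ 0.5286, -0.0508]), 184.8, 130.7, 4.6)
flange (array([ 0.4879, -0.0608]), 38.0, 34.4, 27.1)
flange (array([ 0.5681, -0.0549]), 40.1, 32.2, 1.7)
bar/cover held (array([ 0.6135, -0.0472]), 79.9, 5.5, -88.2)
at [ 0.5301 -0.0506  0.2672] yaw 4.8 t 27.7 gap 0.159
[-1.42, -21.41, 0.73, -0.0, 0.002, 0.056]
[-1.39, -21.4, 15.33, -0.0, 0.002, 0.056]
```

View pics/side3.png

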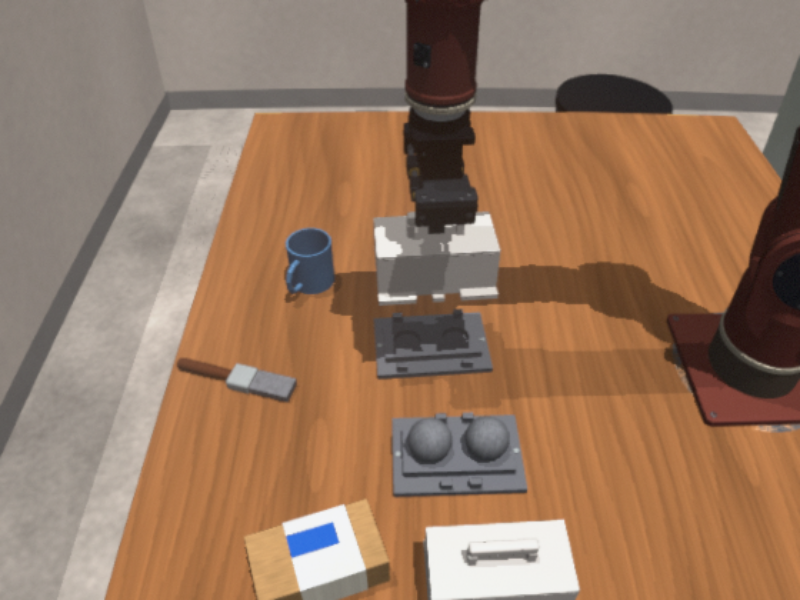

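Emit:
{"op": "send_rows", "data": {
  "commands": [
    [0,-3,0,0,0,0.02],
    [0,-7,0,0,0,0.04],
    [-0.5,-11,0,0,0,0.056],
    [-1,-15,0,0,0,0.056],
    [-1.4,-19,0,0,0,0.056],
    [-1.4,-21.4,0,0,0,0.056],
    [-1.4,-21.4,0,0,0,0.056],
    [-1.4,-21.4,4,0,0,0.056],
    [-1.4,-21.4,8,0,0,0.056],
    [-1.4,-21.4,11,0,0,0.056],
    [-1.4,-21.4,12.5,0,0,0.056],
    [-1.4,-21.4,12.5,0,0,0.056],
    [-1.4,-21.4,12.5,0,0,0.056]
  ]
}}

```text
t: 29.32
tool_pos: [0.4997, 0.1616, 0.1448]
tool_rot: [-3.141, -0.043, -0.003]
ft_force: [0.5, 0.3, -2.3]
finger_gap: 0.16
```

```bash
python3 -c "
from h import *
print(env.read_state()['ft_force'])
goal((.498,.1615,.1145,1.5))"
```

```text
[ 0.46368355  0.30079748 -2.31498123]
at [0.4997 0.1616 0.1448] yaw 1.6 t 29.3 gap 0.16
[-0.18, 0.01, 3.02, -0.0, -0.002, 0.001]
```

Emit:
{"op": "send_rows", "data": {
  "commands": [
    [-0.1,0,1,0,0,0],
    [-0.1,0,1.5,0,0,0],
    [-0.1,0,2,0,0,0],
    [-0.1,0,2.4,0,0,0],
    [-0.1,0,2.8,0,0,0],
    [-0.1,0,3,0,0,0],
    [-0.1,0,3,0,0,0]
  ]
}}

```text
t: 30.2
tool_pos: [0.4979, 0.1615, 0.1145]
tool_rot: [3.141, 0.044, 0.0]
ft_force: [-4.9, -2.0, 9.1]
finger_gap: 0.157
```

```bash
python3 -c "
from h import *
print(env.read_state()['ft_force'])
n='side';p,d=cams.snapshot(n);cv2.imwrite('pics/side4.png',cv2.resize(p[200:380,230:400],None,fx=4,fy=3.3))
C=cloud(n,d)
for zl,zh in((.08,.1),(.1,.11),(.11,.14)):
  for B in blobs(C,zl,zh,mn=40,xh=.61,yl=.08,yh=.25): print(zl,len(B),rect(B[:,:2]),np.percentile(B[:,2],[5,50,95]))
goal((.498,.1615,.1145,1.5))"
```

```text
[-4.94256493 -1.97100176  9.09875821]
0.08 2004 (array([0.4964, 0.1609]), 171.7, 92.8, 1.8) [0.08311937 0.08649017 0.08893566]
0.11 45 (array([0.5331, 0.1642]), 15.3, 8.9, -51.3) [0.11296186 0.11920567 0.1229398 ]
at [0.4979 0.1615 0.1144] yaw 1.6 t 30.2 gap 0.159
[0.01, -0.0, -0.01, 0.001, -0.0, 0.002]
```

Emit:
{"op": "send_rows", "data": {
  "commands": [
    [0,0,0,0,0,0],
    [0,0,0,0,0,0],
    [0,0,0,0,0,0],
    [0,0,0,0,0,0],
    [0,0,0,0,0,0],
    [0,0,0,0,0,0],
    [0,0,0,0,0,0],
    [0,0,-3,0,0,0],
    [0,0,-7,0,0,0],
    [0,0,-11,0,0,0],
    [0,0,-11,0,0,0]
  ],
  "fingers": 0
}}

```text
t: 31.62
tool_pos: [0.4995, 0.1622, 0.2267]
tool_rot: [-3.14, -0.044, -0.009]
ft_force: [0.7, 0.5, -0.0]
finger_gap: 1.001
```

```bash
python3 -c "
from h import *
n='side';p,d=cams.snapshot(n)
C=cloud(n,d)
for zl,zh in((.08,.1),(.1,.14)):
  for B in blobs(C,zl,zh,mn=40,xh=.61,yl=.08,yh=.45): print(zl,len(B),rect(B[:,:2]),np.percentile(B[:,2],[5,50,95]))
for B in blobs(C,.03,.075,mn=100,yl=-.35,yh=-.23): print(ballfit(B))
goal((.49,-.1,.2,3),(.4664,-.2772,.2,5),(.4664,-.2772,.1,5))"
```

```text
0.08 3063 (array([0.4963, 0.1614]), 171.5, 92.5, 1.0) [0.08367895 0.08655107 0.08911065]
0.08 40 (array([0.4954, 0.3522]), 13.3, 10.4, -89.5) [0.08079286 0.08994034 0.09792646]
0.1 447 (array([0.4967, 0.162 ]), 80.4, 15.4, 2.1) [0.10575732 0.12038405 0.12376741]
0.1 492 (array([0.4606, 0.3503]), 79.5, 14.7, 3.1) [0.10264917 0.11146772 0.11417584]
[ 0.7403 -0.2239  0.0571]
at [0.4986 0.1617 0.2247] yaw 1.6 t 31.7 gap 1.003
[-1.59, 26.14, 2.46, -0.0, -0.003, -0.025]
[-4.43, 43.79, 2.44, -0.0, -0.003, -0.06]
[-4.46, 43.79, 12.44, -0.0, -0.003, -0.06]
```

Emit:
{"op": "send_rows", "data": {
  "commands": [
    [-0.4,6,1,0,0,0],
    [-0.8,12,2,0,0,-0.01],
    [-1.2,18,2.5,0,0,-0.02],
    [-1.6,24,2.5,0,0,-0.03],
    [-2.5,30,2.5,0,0,-0.05],
    [-3.5,36,2.5,0,0,-0.06],
    [-4.5,42,2.5,0,0,-0.06],
    [-4.5,43.8,2.5,0,0,-0.06],
    [-4.5,43.8,2.5,0,0,-0.06],
    [-4.5,43.8,2.5,0,0,-0.06]
  ]
}}

```text
t: 32.92
tool_pos: [0.4656, -0.2754, 0.198]
tool_rot: [-3.137, -0.142, 0.001]
ft_force: [0.0, 0.0, -0.3]
finger_gap: 0.999
```

```bash
python3 -c "
from h import *
for n in ('side','top'):
  p,d=cams.snapshot(n)
  C=cloud(n,d)
  for B in blobs(C,.025,.068,mn=60,yl=-.4,yh=-.1): print(n,rect(B[:,:2]),ballfit(B))
goal((.4664,-.2772,.09,5),(.4664,-.2772,.031,5))"
```

```text
side (array([ 0.4674, -0.2695]), 58.7, 49.9, -0.6) [ 0.4666 -0.2774  0.0319]
side (array([ 0.7432, -0.2442]), 64.7, 25.4, 7.3) [ 0.7407 -0.2236  0.0523]
side (array([ 0.7407, -0.1886]), 100.4, 41.9, 33.7) [ 0.7383 -0.2025  0.046 ]
top (array([ 0.7579, -0.2258]), 71.9, 33.8, 60.0) [ 0.748  -0.2204  0.048 ]
top (array([ 0.7229, -0.1994]), 79.6, 31.8, 49.9) [ 0.7301 -0.2091  0.0476]
at [ 0.4657 -0.2756  0.1984] yaw 5.2 t 33.0 gap 0.999
[0.06, 0.17, 10.84, -0.001, 0.0, 0.003]
[0.06, 0.18, 16.74, -0.001, 0.0, 0.003]
```

Emit:
{"op": "send_rows", "data": {
  "commands": [
    [0,0.1,4,0,0,0],
    [0,0.1,8,0,0,0],
    [0,0.1,11,0,0,0],
    [0,0.1,14,0,0,0],
    [0,0.1,16,0,0,0],
    [0,0.1,16.7,0,0,0],
    [0,0.1,16.7,0,0,0],
    [0,0.1,16.7,0,0,0]
  ]
}}

```text
t: 34.02
tool_pos: [0.4659, -0.2787, 0.0326]
tool_rot: [3.138, 0.138, 0.002]
ft_force: [-0.4, -0.4, 0.0]
finger_gap: 1.001
```

Emit:
{"op": "send_rows", "data": {
  "commands": [
    [0,0,0,0,0,0],
    [0,0,0,0,0,0],
    [0,0,0,0,0,0],
    [0,0,0,0,0,0],
    [0,0,0,0,0,0],
    [0,0,0,0,0,0],
    [0,0,0,0,0,0],
    [0,0,0,0,0,0],
    [0,0,0,0,0,0]
  ],
  "fingers": 1
}}

```text
t: 35.15
tool_pos: [0.4652, -0.2787, 0.0316]
tool_rot: [3.139, 0.138, 0.0]
ft_force: [-0.3, -0.2, 2.1]
finger_gap: 0.7
```

```bash
python3 -c "
from h import *
n='top';p,d=cams.snapshot(n);C=cloud(n,d);cv2.imwrite('pics/top5.png',cv2.resize(p,(800,600)))
for zl,zh in((.018,.027),(.006,.014)):
    for B in blobs(C,zl,zh,mn=12,xl=.41,xh=.64,yl=-.14,yh=.04): print(zl,len(B),rect(B[:,:2]))
goal((.4664,-.2772,.15,5),(.489,-.0535,.15,4.5),(.489,-.0535,.045,4.5))"
```

```text
0.018 1074 (array([ 0.5291, -0.0515]), 156.1, 76.6, 4.2)
0.018 18 (array([ 0.5855, -0.1001]), 16.3, 10.6, -1.2)
0.018 19 (array([0.5775, 0.0068]), 13.7, 8.3, -0.7)
0.018 20 (array([ 0.4815, -0.1103]), 13.5, 8.2, -0.6)
0.018 19 (array([ 0.4723, -0.    ]), 13.6, 8.2, -0.8)
0.006 1172 (array([ 0.5294, -0.0512]), 189.2, 126.4, 4.9)
0.006 164 (array([ 0.5691, -0.0485]), 40.6, 40.6, -45.4)
0.006 164 (array([ 0.4887, -0.054 ]), 40.3, 40.3, -45.8)
at [ 0.4652 -0.2786  0.0316] yaw 5.0 t 35.2 gap 0.703
[0.13, -0.13, -11.84, 0.0, -0.0, 0.001]
[4.34, -22.22, -11.84, 0.0, -0.0, 0.009]
[4.34, -22.22, -1.34, 0.0, -0.0, 0.009]
```

Emit:
{"op": "send_rows", "data": {
  "commands": [
    [0,0,-4,0,0,0],
    [0,0,-8,0,0,0],
    [0,0,-12,0,0,0],
    [1,-5,-12,0,0,0],
    [2,-10,-12,0,0,0],
    [3,-15,-12,0,0,0],
    [4,-20,-12,0,0,0],
    [4.3,-22.2,-12,0,0,0],
    [4.3,-22.2,-12,0,0,0],
    [4.3,-22.2,-12,0,0,0],
    [4.3,-22.2,-8,0,0,0],
    [4.3,-22.2,-5,0,0,0],
    [4.3,-22.2,-3,0,0,0],
    [4.3,-22.2,-3,0,0,0],
    [4.3,-22.2,-3,0,0,0]
  ]
}}

```text
t: 37.08
tool_pos: [0.489, -0.0545, 0.0623]
tool_rot: [3.138, 0.136, 0.001]
ft_force: [0.8, 1.3, -0.2]
finger_gap: 0.697
```

```bash
python3 -c "
from h import *
goal((.4887,-.054,.0455,4.5))"
```

```text
at [ 0.489  -0.0545  0.0623] yaw 5.0 t 37.1 gap 0.697
[-0.03, -0.05, 1.68, 0.0, -0.001, 0.008]
```

Emit:
{"op": "send_rows", "data": {
  "commands": [
    [0,0,1,0,0,0],
    [0,0,1.6,0,0,0],
    [0,0,1.7,0,0,0],
    [0,0,1.7,0,0,0]
  ]
}}

```text
t: 37.58
tool_pos: [0.4884, -0.0539, 0.0448]
tool_rot: [3.138, 0.138, -0.001]
ft_force: [-4.1, -0.5, 6.3]
finger_gap: 0.698
```

Emit:
{"op": "send_rows", "data": {
  "commands": [
    [0,0,0,0,0,0],
    [0,0,0,0,0,0],
    [0,0,0,0,0,0],
    [0,0,0,0,0,0],
    [0,0,0,0,0,0],
    [0,0,-3,0,0,0],
    [0,0,-7,0,0,0],
    [0,0,-11,0,0,0],
    [0,0,-15,0,0,0],
    [0,0,-19,0,0,0],
    [0,0,-19,0,0,0],
    [0,0,-19,0,0,0]
  ],
  "fingers": 0
}}

```text
t: 39.08
tool_pos: [0.4882, -0.0537, 0.2339]
tool_rot: [-3.139, -0.138, 0.001]
ft_force: [0.0, 0.0, -0.4]
finger_gap: 0.998
```

```bash
python3 -c "
from h import *
n='side';p,d=cams.snapshot(n);C=cloud(n,d)
for B in blobs(C,.03,.076,mn=100,yl=-.35,yh=.07): print(len(B),rect(B[:,:2]),ballfit(B))
for n in ('side','top'):
  p,d=cams.snapshot(n);C=cloud(n,d)
  for B in blobs(C,.1,.145,mn=40,yl=.08,yh=.48): print(n,rect(B[:,:2]),np.median(B[:,2]))
goal((.461,.3506,.22,2.8),(.461,.3506,.104,2.8))"
```

```text
289 (array([ 0.7447, -0.2421]), 67.1, 27.7, 12.2) [ 0.7406 -0.2242  0.0575]
426 (array([ 0.7406, -0.1866]), 99.4, 37.0, 33.9) [ 0.7358 -0.1569  0.0528]
541 (array([ 0.4888, -0.0486]), 58.9, 52.4, 27.7) [ 0.4889 -0.0553  0.0445]
side (array([0.4968, 0.1621]), 80.3, 17.3, 2.6) 0.12014946085506752
side (array([0.4605, 0.3506]), 79.1, 15.4, 1.8) 0.11149209715471795
top (array([0.4969, 0.1609]), 78.6, 15.0, 1.0) 0.12110725517334747
top (array([0.4613, 0.3491]), 79.2, 15.9, 2.9) 0.11102328098860466
at [ 0.4879 -0.0537  0.2333] yaw 5.0 t 39.2 gap 1.005
[0.87, -40.51, 1.35, -0.001, 0.002, 0.039]
[0.89, -40.5, 12.95, -0.001, 0.002, 0.039]
```

Emit:
{"op": "send_rows", "data": {
  "commands": [
    [0,-6,0,0,0,0.01],
    [0,-12,0,0,0,0.02],
    [0.2,-18,0,0,0,0.04],
    [0.5,-24,0,0,0,0.04],
    [0.7,-30,0,0,0,0.04],
    [0.9,-36,0,0,0,0.04],
    [0.9,-40.5,0,0,0,0.04],
    [0.9,-40.5,1.3,0,0,0.04],
    [0.9,-40.5,1.3,0,0,0.04],
    [0.9,-40.5,5,0,0,0.04],
    [0.9,-40.5,9,0,0,0.04],
    [0.9,-40.5,12,0,0,0.04],
    [0.9,-40.5,12.9,0,0,0.04],
    [0.9,-40.5,12.9,0,0,0.04],
    [0.9,-40.5,12.9,0,0,0.04]
  ]
}}

```text
t: 41.1
tool_pos: [0.4628, 0.3508, 0.107]
tool_rot: [-3.14, -0.074, -0.003]
ft_force: [1.2, -0.4, -0.3]
finger_gap: 0.998
```

Emit:
{"op": "send_rows", "data": {
  "commands": [
    [0,0,0,0,0,0],
    [0,0,0,0,0,0],
    [0,0,0,0,0,0],
    [0,0,0,0,0,0],
    [0,0,0,0,0,0],
    [0,0,0,0,0,0],
    [0,0,0,0,0,0],
    [0,0,0,0,0,0],
    [0,0,0,0,0,0],
    [0,0,0,0,0,0],
    [0,0,0,0,0,0]
  ],
  "fingers": 1
}}

```text
t: 42.48
tool_pos: [0.462, 0.3506, 0.1055]
tool_rot: [-3.141, -0.075, 0.0]
ft_force: [-0.5, 0.4, -1.4]
finger_gap: 0.159
```

Emit:
{"op": "send_rows", "data": {
  "commands": [
    [0,0,-1,0,0,0],
    [0,0,-2,0,0,0],
    [0,0,-4,0,0,0],
    [0,0,-7,0,0,0],
    [0,0,-11,0,0,0],
    [0,0,-15,0,0,0],
    [0,0,-18,0,0,0],
    [0,0,-18,0,0,0],
    [0,0,-18,0,0,0]
  ]
}}

```text
t: 43.6
tool_pos: [0.4617, 0.3502, 0.2851]
tool_rot: [3.14, 0.075, -0.001]
ft_force: [-0.7, -0.7, -2.7]
finger_gap: 0.16
```

```bash
python3 -c "
from h import *
goal((.5289,-.0512,.28,4.4),(.5289,-.0512,.145,4.4),(.5289,-.0512,.114,4.4))"
```

```text
at [0.4617 0.3502 0.2851] yaw 2.7 t 43.6 gap 0.16
[4.79, 40.41, 0.53, 0.001, 0.0, -0.029]
[4.8, 40.41, 14.03, 0.001, 0.0, -0.029]
[4.8, 40.4, 17.13, 0.001, 0.0, -0.029]
```

Emit:
{"op": "send_rows", "data": {
  "commands": [
    [0.5,4,0,0,0,0],
    [1,9,0,0,0,0],
    [1.5,14,0,0,0,-0.01],
    [2,19,0,0,0,-0.02],
    [3,24,0,0,0,-0.029],
    [4,29,0,0,0,-0.029],
    [4.5,34,0,0,0,-0.029],
    [4.9,38,0,0,0,-0.029],
    [4.9,40.4,0,0,0,-0.029],
    [4.9,40.4,0,0,0,-0.029],
    [4.9,40.4,4,0,0,-0.029],
    [4.9,40.4,8,0,0,-0.029],
    [4.9,40.4,11,0,0,-0.029],
    [4.9,40.4,13.5,0,0,-0.029],
    [4.9,40.4,14,0,0,-0.029],
    [4.9,40.4,14,0,0,-0.029],
    [4.9,40.4,14,0,0,-0.029]
  ]
}}

```text
t: 45.72
tool_pos: [0.5309, -0.0504, 0.1467]
tool_rot: [3.139, 0.121, 0.003]
ft_force: [0.2, 0.2, -2.3]
finger_gap: 0.16
```

```bash
python3 -c "
from h import *
print(env.read_state()['ft_force'])
n='side';p,d=cams.snapshot(n);C=cloud(n,d)
for B in blobs(C,.105,.125,mn=400,xh=.64,yl=-.13,yh=.05): print(rect(B[:,:2]),np.median(B[:,2]))
goal((.5297,-.0512,.1155,4.4))"
```

```text
[ 0.18820159  0.21313041 -2.34458169]
(array([ 0.53  , -0.0503]), 170.6, 95.4, 5.2) 0.11760418605648926
at [ 0.5309 -0.0505  0.1466] yaw 4.4 t 45.8 gap 0.154
[-0.13, 0.06, 3.11, 0.0, -0.002, 0.0]
```

Emit:
{"op": "send_rows", "data": {
  "commands": [
    [-0.1,0.05,1,0,0,0],
    [-0.1,0.05,1.5,0,0,0],
    [-0.1,0.05,2,0,0,0],
    [-0.1,0.05,2.4,0,0,0],
    [-0.1,0.05,2.8,0,0,0],
    [-0.1,0.05,3.1,0,0,0],
    [-0.1,0.05,3.1,0,0,0]
  ]
}}

```text
t: 46.65
tool_pos: [0.5294, -0.0511, 0.1155]
tool_rot: [3.139, 0.121, 0.0]
ft_force: [-4.2, 0.6, 7.1]
finger_gap: 0.157
```

```bash
python3 -c "
from h import *
print(env.read_state()['ft_force'])
n='side';p,d=cams.snapshot(n);C=cloud(n,d)
for B in blobs(C,.075,.11,mn=400,xh=.64,yl=-.13,yh=.05): print(rect(B[:,:2]),np.percentile(B[:,2],[30,50,80]))
goal((.53,-.0512,.1155,4.4))"
```

```text
[-4.20820128  0.58491637  7.06705884]
(array([ 0.5282, -0.0517]), 170.6, 95.3, 4.7) [0.08550039 0.08643194 0.08774431]
at [ 0.5293 -0.0511  0.1154] yaw 4.4 t 46.7 gap 0.156
[0.06, 0.01, -0.01, 0.0, -0.0, 0.0]
```

Home at 0.0864 (expected 0.086). Release and retreat.

Emit:
{"op": "send_rows", "data": {
  "commands": [
    [0,0,0,0,0,0],
    [0,0,0,0,0,0],
    [0,0,0,0,0,0],
    [0,0,0,0,0,0],
    [0,0,0,0,0,0],
    [0,0,0,0,0,0],
    [0,0,0,0,0,0],
    [0,0,-3,0,0,0],
    [0,0,-7,0,0,0],
    [0,0,-12,0,0,0],
    [0,6,-14,0,0,0],
    [0,12,-14,0,0,0],
    [0,18,-14,0,0,0],
    [0,24,-14,0,0,0],
    [0,30,-14,0,0,0],
    [0,36,-14,0,0,0],
    [0,42,-14,0,0,0],
    [0,42,-14,0,0,0],
    [0,42,-14,0,0,0]
  ],
  "fingers": 0
}}

```text
t: 49.08
tool_pos: [0.5617, -0.4696, 0.2539]
tool_rot: [-3.138, -0.12, 0.0]
ft_force: [-0.3, 1.4, 0.7]
finger_gap: 0.999
```

```bash
python3 -c "
from h import *
for n in('top','side'):
    p,d=cams.snapshot(n); C=cloud(n,d); cv2.imwrite(f'pics/{n}9.png',cv2.resize(p,(800,600)))
    for k,zl,zh in(('bar',.11,.145),('covtop',.078,.096)):
        for B in blobs(C,zl,zh,mn=150): print(n,k,rect(B[:,:2]),np.round(np.percentile(B[:,2],[5,50,95]),3))
    for B in blobs(C,.03,.066,mn=200): print('low',rect(B[:,:2]))
goal()"
```

```text
top bar (array([ 0.5292, -0.0515]), 78.7, 13.8, 4.3) [0.117 0.121 0.125]
top bar (array([0.4971, 0.161 ]), 78.1, 15.3, 0.8) [0.114 0.121 0.126]
top covtop (array([ 0.7408, -0.2159]), 79.5, 79.3, -70.8) [0.079 0.088 0.093]
top covtop (array([ 0.5285, -0.0516]), 170.2, 90.0, 4.4) [0.082 0.086 0.09 ]
top covtop (array([0.4974, 0.1611]), 170.3, 91.7, 1.6) [0.081 0.086 0.09 ]
low (array([0.6822, 0.3318]), 162.5, 94.0, 19.8)
side bar (array([ 0.5282, -0.051 ]), 79.1, 19.6, 2.8) [0.111 0.121 0.124]
side bar (array([0.4968, 0.162 ]), 80.3, 15.7, 2.5) [0.112 0.121 0.123]
side covtop (array([ 0.7395, -0.2153]), 85.3, 78.1, -72.4) [0.079 0.087 0.092]
side covtop (array([ 0.528 , -0.0515]), 171.5, 96.7, 3.5) [0.082 0.087 0.089]
side covtop (array([0.4966, 0.1611]), 171.2, 92.0, 1.9) [0.083 0.087 0.089]
low (array([ 0.7439, -0.2444]), 64.8, 23.2, 10.3)
low (array([ 0.7409, -0.1878]), 98.8, 40.8, 33.3)
low (array([ 0.5247, -0.008 ]), 170.6, 8.5, 4.3)
low (array([0.4956, 0.2053]), 168.6, 4.9, 1.7)
low (array([0.6808, 0.3305]), 161.2, 94.2, 19.5)
at [ 0.5623 -0.4685  0.2549] yaw 4.5 t 49.2 gap 0.999
```

View pics/side9.png

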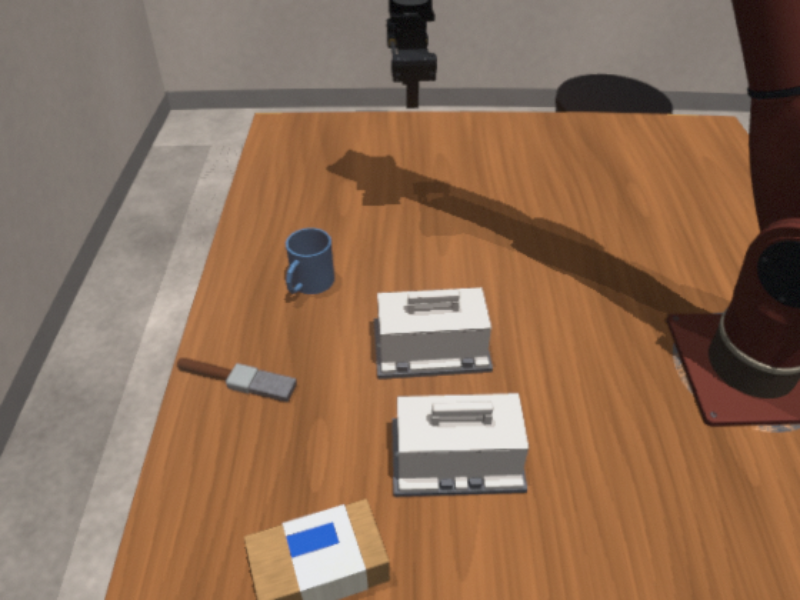

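View pics/top9.png

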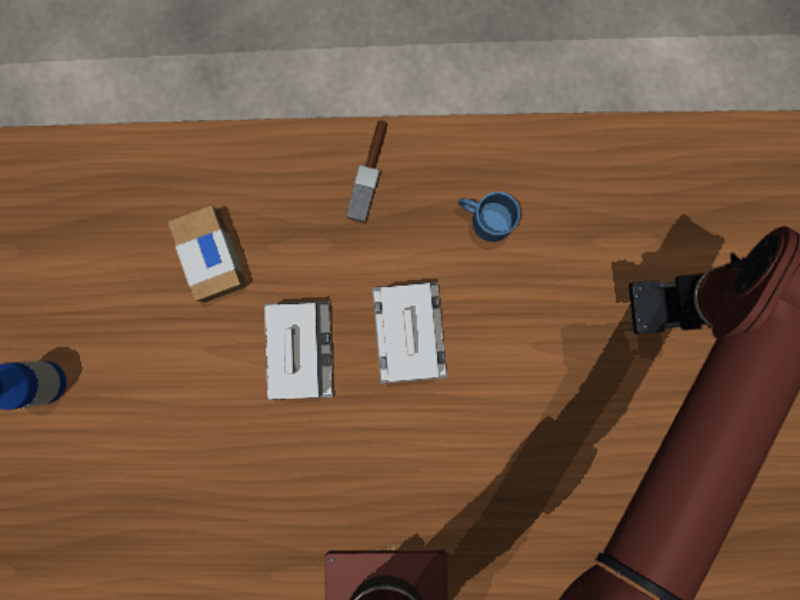

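Both covers are home, with lugs showing in the notches at (400,365)/(468,362) and (445,483)/(476,482). No ball is left on the table, and the box and mug haven't moved.

```bash
python3 -c "
from h import *
print(sign_off())"
```

```text
the job is handed in; nothing more can be done
None
```

The job is done and handed in at about 49 s of the 210 s. I set cover A on the table and put two balls in dock B. Cover B then went onto dock B, the third ball into dock A, and cover A onto dock A.

- **Covers:** In the last pictures both cover tops are about 86 mm above the table, which is the fully-home height (10 + 76 mm). The lugs show in the notches of both covers.
- **Balls:** Three balls were present, and there was no fourth on the table or in the docks. Each one read about 44 mm centre height in its dimple before it was covered, and none is left on the table.
- **Bystanders:** The soap box and mug read in the same place as at the start, to within a few millimetres.

No check failed or disagreed by more than a few millimetres, and I saw no cover get knocked aside.

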